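# Finish the die change on the clay extruder

## Robot

A 6-joint arm with a two-finger parallel gripper is mounted at the origin on the work surface. World frame = base frame: x ahead of the robot, y to its left, z up, the work surface at z = 0. Lengths are in m, angles in degrees, forces in N, time in s.
With the tool pointing down it reaches from about 0.25 to 0.725 m from the base axis. Payload 9.7 kg.
Tool frame: the origin (TCP) lies at the very end of the fingers, on their centre line; the grasp point (between the pads) lies 19 mm behind it; z points along the fingers, y is the line along which they close (so a half turn about z gives the same grasp; the last joint's range is limited). The gripper opens to 85 mm and grips with 20 to 120 N. Pads are 22 mm wide; open, the fingers measure 114 mm over their backs; the gripper's body (76 mm by 85 mm) begins 54 mm behind the grasp point. The pads swing forward as they close: fully open they stand 13 mm farther back than shut.
Start: joints at [70.073, 4.979, 10.078, 95.1, 0, 90], TCP at [0.187, 0.517, 0.208] pointing down, gripper open.
Joint ranges: [-179.16, 179.16], [-48.56, 103.87], [-65.8, 70.77], [-126.05, 130.52], [-82.76, 87.17], [-180, 180]. Speed limits (degrees/s): [127.2, 127.2, 147.25, 180, 180, 180].

## Interface

Orientations are given as [roll, pitch, yaw] about the fixed x, y, z axes, in that order (R = Rz(yaw) Ry(pitch) Rx(roll)).
In Python, from workcell import bot gives the robot as it stands.
- The arm moves only by the tool arm_command, never from a script. Its argument "series" is a list of rows, each a list of 4 numbers: the shift along the tool's x, y, z in m, then the turn about the tool's z in rad. A call has exactly 5 rows; each row is the pose to reach, as a shift and turn from the pose commanded when the call began, along the tool's axes at that moment; what a row does not reach only later rows make up. A row lasts 1/10 s, in which the tool goes at most 50 mm and 8.59 degrees, less where a joint would pass 70% of its speed; a pose out of reach is approached as far as the arm can. A call with a gripper value outside its range is refused whole. "hand" is the finger opening in m, from 0 to 0.0854, set as the call begins (left out, the last holds). The fingers move at their own pace and stop on an object; "grip_force" is the grip in N (left out, the last holds). Time passes only in rows, so rows that repeat a pose let the fingers close, or fill a call up. It gives the time, the measured TCP pose, the force, the opening and the grip force at its end, in the units of the state.
- bot.get_obs(): the state, without advancing time (a new reading comes with each control period).
- bot.camera(name): name is "scene" or "top"; returns a dict with "color" (400x640x3 uint8, blue, green, red), "camera_matrix" (3x3 intrinsics, pixels), "xyz" and "orientation" of the camera in the world. Camera axes: x right, y up, looking along -z (the intrinsics and any distortion apply to the point x, -y, -z); pixel columns grow to the right and rows downward; lengths in m; the calibration is good to about 2 mm. A picture is of the moment at which its call begins. There is no depth.
- bot.job_done(): hands the job in; it is judged then, once.
Trained networks look in the newest picture that a camera, given by its name, has taken for a name from the list of things; names that differ only in an ending like _2 or _b are one class to them, and where a whole thing is asked for, a point or a joint stands for the part that bears it (a point fixed in the world has none). Each returns a list of dicts, best first, with "confidence" (0 to 1); they miss things now and then, are a little off and sometimes report something else, mostly with a low value. They report only what shows in the picture. A call takes as long as a camera call.
- bot.find_in(camera, target): "location" ([column, row] in pixels, amid what is visible of it).
- bot.mark_of(camera, target): "location" ([column, row] in pixels: a listed point, or the origin of a listed thing).
The state is a dict: "time": time; "q": joint angles; "qd": joint speeds; "joint_efforts": joint torques, N m; "ee_pos": TCP position; "tcp_rot": TCP orientation; "wrist_force": force on the tool from outside, world axes, zero at the start; "torque": the same for the moment, N m; "opening": finger opening in m; "grasp_force": force on a finger pad.
Only numpy, scipy, OpenCV 4.12 (cv2) and the standard library are available. Lean on these libraries where they do the work, as an engineer would, in place of code of your own. Each camera call takes 0.05 s, during which the arm holds its last target. There are 200 camera calls.

## Task

Finish the die change on the clay extruder: first stand the perforated steel die plate from the little easel on edge in the empty slot of the wooden rack and let go of it. Then take the red bayonet cap by its black bar, push it into the mouth of the upright barrel with its lugs through the two gaps in the rim, turn it a quarter turn clockwise (seen from above) to its stop, and finish while still gripping it and pressing it fully down, its red cover flush on the rim against the spring. Leave the other things on the bench where they are.

Things in the scene. Friction and masses are not known exactly. Their poses are not given: they have to be found in the camera images.
- die: Steel die plate, arch-shaped, perforated, 8 mm thick (its x), 90 wide (y), 100 tall (z; straight to 55 mm, then a half-round top of radius 45), about 0.19 kg. Origin at the middle of its bottom face. It starts on the easel, its top leaning 0.26 rad from upright towards the easel's -x. Pinch it across its thickness near the top.
- die_top (a point): Topmost point of the die plate's arch, 100 mm from the origin along its z.
- easel: Fixed small wooden easel holding the die, foot 85 x 105 mm. Origin on the bench below the middle of the die's bottom edge, which rests on a ledge 22 mm up. Its back board covers only the lower 50 mm of the die's -x face.
- rack: Fixed wooden rack, 190 (x) x 110 (y) mm, origin at the centre of its underside. Three slots at x = -50, 0, +50 mm, each 14 mm wide, running along y; slot floor 8 mm above the bench; the slotted rails (at y = -32 and +32 mm, 16 mm thick) reach 38 mm above it. Two slots already hold a die.
- free_slot: The empty slot, its two ends marked by yellow stripes. Origin on the slot's floor at its middle; x across the 14 mm width, y along the slot. A die stood here has its origin here and its z up, either face first.
- die_b: Brass die with one large hole, same outline as the steel die, already standing in a rack slot; leave it.
- die_c: Aluminium die with four holes, same outline, already standing in a rack slot; leave it.
- cap: Bayonet cap, about 0.3 kg, upright on the bench. Origin: centre of its underside, z up. Plug 52 mm diameter, tapered foot, 30 mm tall; two lugs along +x and -x out to radius 36 mm, 16 mm wide, 4 to 14 mm above the origin; red cover disc 84 mm diameter, 30 to 38 mm up; black bar along x, 64 mm long, 18 mm thick (y), its top 79 mm up. Half-turn symmetric.
- cap_grip (a point): A good place to grip the cap: on its axis in the bar, 64 mm above the cap's underside, fingers closing along the cap's y.
- extruder: Fixed upright steel barrel, 94 mm outside diameter, on a blue foot of 116 mm. Origin on the bench on its axis. Its open top has an inward rim, 10 mm thick, top face 110 mm above the bench, with a 57 mm hole and two gaps at its +x and -x sides (white paint marks below them), 22 mm wide at the hole, wider outwards. Lugs pass the gaps when the cap's x lies along the barrel's x (3 mm clearance).
- mouth (a point): Centre of the mouth, on the axis at the rim's top, axes as the barrel's. With the cap's origin at most 86 mm above the bench its lugs turn freely under the rim: 1.5 rad clockwise from above to fixed stops (red marks); anticlockwise they jam early. Fully down (cover on the rim) the cap's origin is 80 mm above the bench; turned and let go, it springs up 6 mm.
- follower (a joint): Spring plate inside the barrel that pushes the cap up: 0 m when free (its top 10 mm below the rim's top), grows downwards, 0.020 with the cap fully down. 500 N/m with 2.5 N preload, so 12.5 N with the cap fully down (about 9 N of push besides the cap's weight).
- mould: Two-part plaster mould block, 100 x 130 x 91 mm, bystander.
- beaker: Green plastic cup, 72 mm diameter, 95 mm tall, bystander.
- pot: Terracotta pot, 90 mm diameter, 80 mm tall, bystander.
- scraper: Spatula-shaped scraper, 190 mm, lying on the bench, bystander.
- oil_can: Round can, 50 mm diameter, 100 mm tall, bystander.

How it is judged (in metres and radians):
On the way, in this order (a step that is already met when the one before it is completed fails the run):
1. the steel die stands on edge in the empty slot and has been let go (x of die in the frame of free_slot between -0.006 and 0.006 m and y of die in the frame of free_slot between -0.025 and 0.025 m and z of die in the frame of free_slot below 0.005 m and angle between die's own z axis and vertical below 0.26 rad and contact force between the fingers and die below 0.1 N), for 0.3 s.
2. the cap's lugs have been pushed down through the gaps in the barrel's rim (horizontal distance between cap and mouth below 0.006 m and z of cap in the frame of extruder below 0.088 m and angle between cap's own z axis and vertical below 0.15 rad), for 0.05 s.
At the end, for the whole second after the job is handed in: Steel die on edge in the empty slot (6 mm across, 25 along, 5 up, 15 degrees). Cap centred in the mouth (6 mm), upright (0.1 rad), turned 1.25 rad or more clockwise, cover within 2.8 mm of the rim, spring plate down over 16.5 mm, fingers still on the cap (over 2 N) (x of die in the frame of free_slot between -0.006 and 0.006 m and y of die in the frame of free_slot between -0.025 and 0.025 m and z of die in the frame of free_slot below 0.005 m and angle between die's own z axis and vertical below 0.26 rad and horizontal distance between cap and mouth below 0.006 m and angle between cap's own z axis and vertical below 0.1 rad and z of cap in the frame of extruder between 0.077 and 0.0828 m and angle between the x axis of cap and the x axis of extruder, either way round above 1.25 rad and value of joint follower above 0.0165 m and contact force between the fingers and cap above 2 N); the arm keeps its last pose, push and grip.
It fails at once if another die was disturbed (distance of any of die_b, die_c from where it was at the start of the episode above 0.025 m).
It fails at once if a bystander was disturbed (distance of any of mould, beaker, pot, scraper, oil_can from where it was at the start of the episode above 0.03 m).
It also fails if it takes over 58 s, if anything falls off the work surface, if the arm or the gripper's body presses on something with over 40 N, if the wrist force passes 120 N, or if a joint passes its speed limit or range.

## Working session

There is one attempt and no reset: what is moved stays moved. The work goes in short steps, Python scripts to look and compute and a tool call to move; the robot and the scene stay as the last step left them, time stands still between calls to the robot, and variables do not carry over. Pictures are saved under pics/ and viewed, at most 10 in all, crops included, and the job is handed in when it is done.

Besides the shell and the picture viewer there is one more tool, called by a JSON object that holds its "name" and its "arguments", one argument or row to a line. arm_command: Moves the arm, as the interface text tells. Its arguments: {"type":"object","properties":{"series":{"type":"array"},"hand":{"type":"number"},"grip_force":{"type":"number"}},"required":["series"]}

```bash
mkdir -p pics; ls; cat > h.py <<'E'
import numpy as np,cv2
from workcell import bot
from scipy.spatial.transform import Rotation as R
def cam(n,save=None):
    c=bot.camera(n)
    if save: cv2.imwrite('pics/'+save,c['color'])
    return c
E
python3 - <<'E'
from h import *
for n in('scene','top'):
    c=cam(n,n+'0.png')
    print({k:v for k,v in c.items() if k!='color'})
    for t in 'die die_top easel rack free_slot die_b cap cap_grip extruder mouth mould beaker pot scraper oil_can'.split():
        print(t,[(np.round(d['location'],1).tolist(),round(d['confidence'],2)) for d in bot.mark_of(n,t)[:4]])
print(bot.get_obs())
E
```

```text
pics
{'camera_matrix': array([[441.48144073,   0.        , 320.44070327],
       [  0.        , 441.48144073, 201.16196756],
       [  0.        ,   0.        ,   1.        ]]), 'xyz': array([ 1.58364926, -0.2307954 ,  0.89419892]), 'orientation': array([51.62711612, -0.3859804 , 77.93260178])}
die [([346.6, 224.7], 0.92), ([405.5, 200.8], 0.7), ([398.3, 193.0], 0.67)]
die_top [([348.3, 196.5], 0.9)]
easel [([346.7, 230.8], 0.67), ([281.1, 203.1], 0.25)]
rack [([410.5, 200.3], 0.95)]
free_slot []
die_b [([346.6, 224.7], 0.92), ([405.5, 200.8], 0.7), ([398.3, 193.0], 0.67)]
cap [([256.5, 198.0], 0.79), ([362.0, 272.0], 0.18)]
cap_grip [([256.5, 184.2], 0.81)]
extruder [([286.5, 231.7], 0.56)]
mouth [([278.8, 198.3], 0.83)]
mould [([361.9, 269.7], 0.88)]
beaker [([300.6, 275.2], 0.9), ([406.5, 199.8], 0.67), ([344.8, 225.9], 0.5)]
pot [([422.5, 242.9], 0.72), ([284.4, 231.3], 0.39)]
scraper [([333.1, 192.8], 0.74)]
oil_can [([192.9, 269.3], 0.64), ([334.1, 190.4], 0.4)]
{'camera_matrix': array([[488.57999118,   0.        , 318.35791586],
       [  0.        , 488.57999118, 205.53901825
[... 692 characters left out ...]
)]
oil_can [([464.5, 190.3], 0.82)]
{'time': 1.6, 'q': array([7.00718893e+01, 4.97800937e+00, 1.00796195e+01, 9.51020169e+01,
       3.85477865e-04, 9.00000283e+01]), 'qd': array([-0.05084878,  0.1765327 , -0.07280548, -0.06910151,  0.02599455,
        0.06982443]), 'joint_efforts': array([ 8.16050197e-04, -5.20091736e+01,  4.64857543e+01,  1.58351984e-03,
        4.32275340e-05, -1.01996901e-05]), 'ee_pos': array([0.1874554 , 0.51705317, 0.20820529]), 'tcp_rot': array([-1.79999593e+02, -3.85477664e-04,  1.60071861e+02]), 'wrist_force': array([-0.25558696,  0.22635451, -0.05806761]), 'torque': array([-0.01008245,  0.02896016, -0.03674487]), 'grasp_force': 0.0, 'opening': 0.08538359351689721}
```

```bash
python3 - <<'E'
import cv2
a=cv2.imread('pics/top0.png')[120:340,130:500]; cv2.imwrite('pics/t1.png',cv2.resize(a,(740,440),interpolation=cv2.INTER_CUBIC))
a=cv2.imread('pics/scene0.png')[140:310,180:460]; cv2.imwrite('pics/s1.png',cv2.resize(a,(784,476),interpolation=cv2.INTER_CUBIC))
E
```

```text
(no output)
```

View pics/t1.png

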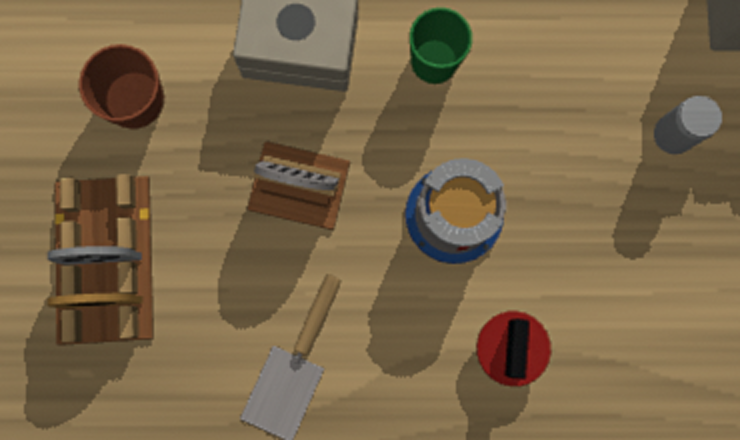

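View pics/s1.png

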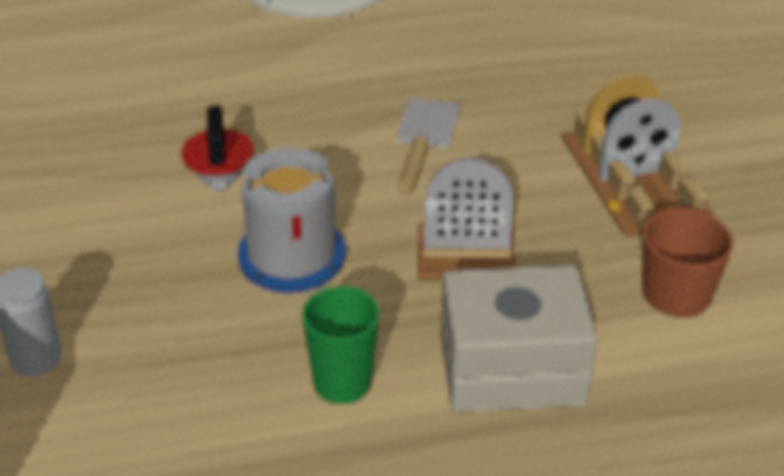

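```bash
cat >> h.py <<'E'
class Cam:
    def __init__(s,c):
        s.K=c['camera_matrix'];s.t=c['xyz'];s.M=R.from_euler('xyz',c['orientation'],degrees=True).as_matrix()
        s.im=c['color']
        up=cv2.resize(s.im,None,fx=4,fy=4,interpolation=cv2.INTER_CUBIC)
        up=cv2.GaussianBlur(up,(0,0),2)
        e=np.zeros(up.shape[:2],np.uint8)
        for k in range(3): e|=cv2.Canny(up[:,:,k],25,60)
        lab=cv2.cvtColor(up,cv2.COLOR_BGR2HSV); e|=cv2.Canny(lab[:,:,1],25,60)
        s.dt=cv2.distanceTransform(255-e,cv2.DIST_L2,5)/4; s.up=up
    def proj(s,P):
        p=(P-s.t)@s.M; p=p*[1,-1,-1]; p=p@s.K.T
        return p[:,:2]/p[:,2:]
    def ray(s,uv,z):
        d=s.M@(np.linalg.inv(s.K)@[*uv,1]*[1,-1,-1]); return s.t+d*(z-s.t[2])/d[2]
def line(a,b,n=40): return np.linspace(a,b,n)
def rect(x0,x1,y0,y1,z):
    c=[(x0,y0,z),(x1,y0,z),(x1,y1,z),(x0,y1,z)]
    return np.vstack([line(c[i],c[(i+1)%4]) for i in range(4)])
def circ(r,z,ex=None,n=160):
    a=np.linspace(0,2*np.pi,n,endpoint=False)
    if ex: a=a[np.abs(np.sin(a))*r>ex]
    return np.c_[r*np.cos(a),r*np.sin(a),0*a+z]
def arch(x):
    a=np.linspace(0,np.pi,80)
    return np.vstack([line((x,-.045,0),(x,-.045,.055)),line((x,.045,0),(x,.045,.055)),np.c_[0*a+x,.045*np.cos(a),.055+.045*np.sin(a)]])
tilt=lambda P:R.from_euler('y',-.26).apply(P)+[0,0,.022]
rails=np.vstack([rect(a,b,s-.008,s+.008,.046) for s in(-.032,.032) for a,b in((-.095,-.057),(-.043,-.007),(.007,.043),(.057,.095))])
def gaps():
    o=[]
    for s in(1,-1):
        for t in(1,-1): o.append(line((s*.0265,t*.011,.11),(s*.037,t*.0135,.11),30))
    return np.vstack(o)
models=dict(die=tilt(np.vstack([arch(.004)])),rack=np.vstack([rect(-.095,.095,-.055,.055,.008),rails]),
 cap=np.vstack([circ(.042,.038),rect(-.032,.032,-.009,.009,.079)]),
 extruder=np.vstack([circ(.047,.11),circ(.0285,.11,.0115),gaps()]))
def place(P,q): return R.from_euler('z',q[2]).apply(P)+[q[0],q[1],0]
E
cat > fit.py <<'E'
from h import *
import pickle
from scipy.optimize import minimize
cams=[Cam(cam('scene')),Cam(cam('top'))]
pickle.dump([(c.K,c.t,c.M) for c in cams],open('cams.pkl','wb'))
def cost(q,P,cs):
    s=0
    for c in cs:
        uv=c.proj(place(P,q))*4+1.5
        d=cv2.remap(c.dt,uv[None,:,0].astype('f4'),uv[None,:,1].astype('f4'),cv2.INTER_LINEAR,borderValue=9)
        s+=np.minimum(d,3).mean()
    return s
T=cams[1]
init=dict(die=(*T.ray((279,204),.07)[:2],-.2),rack=(*T.ray((182.5,250),.02)[:2],0),cap=(*T.ray((387,295),.038)[:2],0),extruder=(*T.ray((362.5,217),.11)[:2],1.57))
res={}
for k,q0 in init.items():
    P=models[k]; best=None
    rng=np.random.default_rng(0)
    for cs in (cams,[cams[0]],[T]):
        c0=sorted([(cost(q,P,cs),tuple(q)) for q in np.array(q0)+rng.uniform(-1,1,(1500,3))*[.02,.02,.35]])[:8]
        sols=[minimize(cost,q,(P,cs),method='Nelder-Mead',options=dict(initial_simplex=np.array(q)+np.vstack([np.zeros(3),np.diag([.004,.004,.05])]))) for _,q in c0]
        b=min(sols,key=lambda s:s.fun)
        if best is None: best=b
        print(k,len(cs),np.round(b.x,4),round(b.fun,3))
    res[k]=best.x
pickle.dump(res,open('res.pkl','wb'))
tiles=[]
for k,w in(('rack',60),('die',40),('cap',34),('extruder',36)):
    for c in cams[::-1]:
        uv=(c.proj(place(models[k],res[k]))*4+1.5)
        im=c.up.copy()
        for p in uv: im[int(round(p[1])),int(round(p[0]))]=(255,0,255)
        m=uv.mean(0).astype(int); tiles.append(cv2.resize(im[m[1]-w*4:m[1]+w*4,m[0]-w*4:m[0]+w*4],(200,300) if 0 else (200,200)))
        tiles[-1]=cv2.resize(im[max(m[1]-w*4,0):m[1]+w*4,m[0]-w*4:m[0]+w*4],(200,200)) if 0 else cv2.resize(im[m[1]-w*4:m[1]+w*4,m[0]-w*4:m[0]+w*4],(266,266))
rows=[np.hstack(tiles[0:3]),np.hstack(tiles[3:6])]
cv2.imwrite('pics/fit1.png',np.vstack(rows)); cv2.imwrite('pics/fit2.png',np.hstack(tiles[6:]))
E
python3 fit.py
```

```text
die 2 [ 0.6377  0.0559 -0.4068] 0.66
die 1 [ 0.6425  0.0547 -0.2729] 0.105
die 1 [ 0.637   0.0598 -0.2349] 0.225
rack 2 [0.5451 0.285  0.0582] 1.904
rack 1 [0.5665 0.2794 0.0314] 1.198
rack 1 [0.5444 0.2851 0.0638] 0.36
cap 2 [ 0.4424 -0.1845 -0.0852] 0.919
cap 1 [ 0.4501 -0.1879 -0.0364] 0.189
cap 1 [ 0.4421 -0.1843 -0.0968] 0.136
extruder 2 [ 0.5981 -0.1235  1.5535] 1.45
extruder 1 [ 0.5837 -0.1424  1.8603] 1.055
extruder 1 [ 0.5979 -0.1233  1.5349] 0.118
```

View pics/fit1.png

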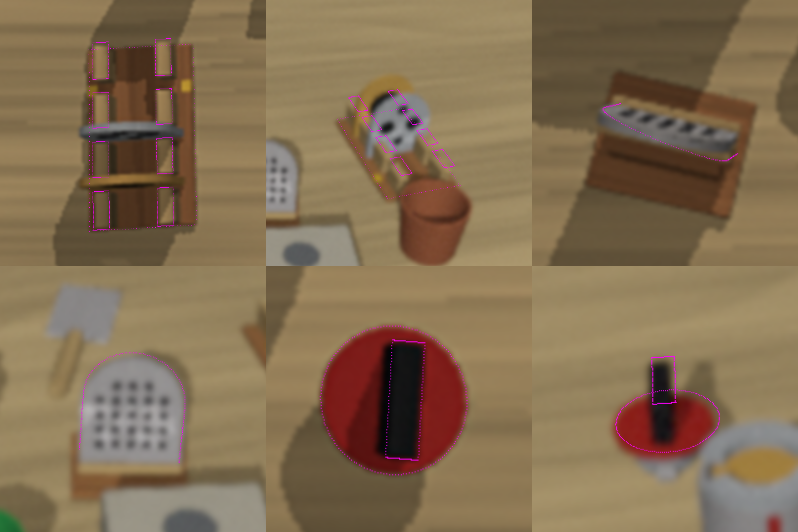

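View pics/fit2.png

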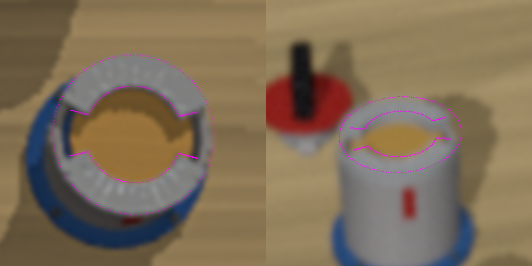

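```bash
sed -i '/^T=cams/,$d' fit.py; cat > f2.py <<'E'
exec(open('fit.py').read())
def go(P,q0,cs,sp=(.012,.012,.15)):
    rng=np.random.default_rng(0)
    c0=sorted([(cost(q,P,cs),tuple(q)) for q in np.array(q0)+rng.uniform(-1,1,(800,3))*sp])[:6]
    b=min([minimize(cost,q,(P,cs),method='Nelder-Mead',options=dict(initial_simplex=np.array(q)+np.vstack([np.zeros(3),np.diag([.004,.004,.05])]))) for _,q in c0],key=lambda s:s.fun)
    return np.round(b.x,4),round(b.fun,3)
S,T=cams
print('ext scene',go(np.vstack([circ(.047,.11)]),(.601,-.125,1.53),[S]))
for zr in(.038,.046):
    P=models['rack'].copy(); P[P[:,2]>.02,2]=zr
    for c in cams: print('rack',zr,go(P,(.5445,.285,.06),[c]))
for n,c in(('S',S),('T',T)):
    h=cv2.cvtColor(c.im,cv2.COLOR_BGR2HSV); m=cv2.inRange(h,(22,150,140),(34,255,255))
    k,l,st,ce=cv2.connectedComponentsWithStats(m)
    for i in range(1,k):
        if st[i,4]>2 : print(n,st[i].tolist(),ce[i].round(1),c.ray(ce[i],.009).round(4), c.ray(ce[i],.046).round(4))
E
python3 f2.py
```

```text
ext scene (array([ 0.598 , -0.1275,  1.5551]), np.float64(1.136))
rack 0.038 (array([ 0.5633,  0.2837, -0.0021]), np.float64(1.158))
rack 0.038 (array([0.5444, 0.287 , 0.0624]), np.float64(0.336))
rack 0.046 (array([0.5709, 0.2793, 0.0062]), np.float64(1.173))
rack 0.046 (array([0.5448, 0.2851, 0.063 ]), np.float64(0.354))
S [398, 212, 3, 3, 7] [399.  213.3] [0.6007 0.2367 0.009 ] [0.6418 0.2172 0.046 ]
```

```bash
cat > plan.py <<'E'
from h import *
import sys
# usage: plan.py x y z yaw_deg [x y z yaw ...]  : one end pose per call, tool down
def plan(wps):
    o=bot.get_obs(); p=np.array(o['ee_pos']); y=o['tcp_rot'][2]
    print('t',round(o['time'],2),p.round(4),np.round(o['tcp_rot'],2),'F',np.round(o['wrist_force'],1),'op',round(o['opening'],4),'g',round(o['grasp_force'],1),'q6',round(o['q'][5],1))
    for w in wps:
        M=(R.from_euler('z',y,degrees=True)*R.from_euler('x',180,degrees=True)).as_matrix()
        d=M.T@(np.array(w[:3])-p); t=-np.radians((w[3]-y+180)%360-180)
        print([round(v,4) for v in (*d,t)]); p,y=np.array(w[:3]),w[3]
if __name__=='__main__':
    a=[float(v) for v in sys.argv[1:]]; plan([a[i:i+4] for i in range(0,len(a),4)])
E
python3 plan.py .35 .36 .208 125 .50 .20 .208 95 .617 .064 .19 76.25 .617 .064 .088 76.25
```

```text
t 1.8 [0.1875 0.5171 0.2082] [-180.     -0.    160.07] F [-0.4 -0.3 -0.4] op 0.0855 g 0.0 q6 90.0
[np.float64(-0.2063), np.float64(-0.0922), np.float64(0.0002), np.float64(0.6121)]
[np.float64(-0.2171), np.float64(0.0311), np.float64(0.0), np.float64(0.5236)]
[np.float64(-0.1457), np.float64(0.1047), np.float64(0.018), np.float64(0.3272)]
[np.float64(0.0), np.float64(-0.0), np.float64(0.102), np.float64(-0.0)]
```

{"name": "arm_command", "arguments": {
  "series": [
    [-0.041,-0.018,0,0.122],
    [-0.082,-0.037,0,0.245],
    [-0.124,-0.055,0,0.367],
    [-0.165,-0.074,0,0.49],
    [-0.206,-0.092,0,0.612]
  ],
  "hand": 0.05,
  "grip_force": 20
}}

```text
time: 2.3
ee_pos: [0.3507, 0.3589, 0.2083]
tcp_rot: [180.0, -0.0, 124.7]
wrist_force: [0.9, 1.0, 1.1]
opening: 0.0499
grasp_force: 0.0
```

{"name": "arm_command", "arguments": {
  "series": [
    [-0.043,0.006,0,0.105],
    [-0.087,0.012,0,0.209],
    [-0.13,0.019,0,0.314],
    [-0.174,0.025,0,0.419],
    [-0.217,0.031,0,0.524]
  ]
}}

```text
time: 2.8
ee_pos: [0.5007, 0.1988, 0.2084]
tcp_rot: [180.0, -0.0, 94.7]
wrist_force: [-0.5, 0.4, 0.2]
opening: 0.0502
grasp_force: 0.0
```

{"name": "arm_command", "arguments": {
  "series": [
    [-0.036,0.026,0.004,0.08],
    [-0.073,0.052,0.009,0.164],
    [-0.109,0.079,0.014,0.245],
    [-0.146,0.105,0.018,0.327],
    [-0.146,0.105,0.018,0.327]
  ]
}}

```text
time: 3.3
ee_pos: [0.619, 0.06, 0.1879]
tcp_rot: [-179.9, 0.1, 75.8]
wrist_force: [-0.4, 0.5, -1.0]
opening: 0.0501
grasp_force: 0.0
```

```bash
python3 plan.py .617 .064 .088 76.25
```

```text
t 3.3 [0.619  0.06   0.1879] [-1.7991e+02  9.0000e-02  7.5850e+01] F [-0.4  0.5 -1. ] op 0.0501 g 0.0 q6 109.7
[np.float64(0.0034), np.float64(-0.0029), np.float64(0.0999), np.float64(-0.0071)]
```

{"name": "arm_command", "arguments": {
  "series": [
    [0.002,-0.002,0.03,-0.007],
    [0.003,-0.003,0.06,-0.007],
    [0.003,-0.003,0.09,-0.007],
    [0.003,-0.003,0.1,-0.007],
    [0.003,-0.003,0.1,-0.007]
  ]
}}

```text
time: 3.8
ee_pos: [0.6137, 0.068, 0.0891]
tcp_rot: [-179.9, 0.0, 76.7]
wrist_force: [-1.3, 0.6, 0.6]
opening: 0.0498
grasp_force: 0.0
```

```bash
python3 plan.py .617 .064 .088 76.25; python3 - <<'E'
from h import *
im=cam('top')['color'][175:245,235:320]; a=cv2.resize(im,None,fx=4.5,fy=4.5,interpolation=cv2.INTER_CUBIC)
im=cam('scene')['color'][150:250,300:400]; b=cv2.resize(im,None,fx=4,fy=3.15,interpolation=cv2.INTER_CUBIC)
cv2.imwrite('pics/g.png',np.hstack([a,b]))
E
```

```text
t 3.8 [0.6137 0.068  0.0891] [-1.7986e+02  5.0000e-02  7.6690e+01] F [-1.3  0.6  0.6] op 0.0498 g 0.0 q6 109.6
[np.float64(-0.0031), np.float64(0.0041), np.float64(0.0011), np.float64(0.0076)]
```

View pics/g.png

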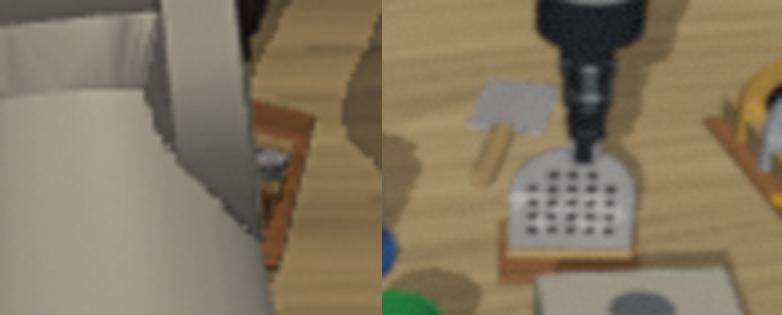

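```bash
python3 - <<'E'
from h import *
import pickle
K,t,M=pickle.load(open('cams.pkl','rb'))[0]
c=Cam.__new__(Cam);c.K,c.t,c.M=K,t,M
o=bot.get_obs(); p=np.array(o['ee_pos']); A=R.from_euler('xyz',o['tcp_rot'],degrees=True).as_matrix()
P=[p+A@np.array([0,s*.025,-z]) for s in(1,-1) for z in(0,.008,.019)]
print(A[:,1]); print(c.proj(np.array(P)).round(1))
print(c.proj(place(tilt(np.array([[0,0,.1],[.004,0,.1],[-.004,0,.1]])),(.639,.0585,-.24))).round(1))
E
```

```text
[ 0.97307339 -0.23049068  0.00148926]
[[349.6 207.5]
 [349.7 205.4]
 [349.9 202.4]
 [349.  196.9]
 [349.2 194.8]
 [349.3 191.8]]
[[348.5 194.8]
 [348.5 195.3]
 [348.5 194.2]]
```

{"name": "arm_command", "arguments": {
  "series": [
    [0,0,0,0],
    [0,0,0,0],
    [0,0,0,0],
    [0,0,0,0],
    [0,0,0,0]
  ],
  "hand": 0.0,
  "grip_force": 25
}}

```text
time: 4.4
ee_pos: [0.6152, 0.0677, 0.0909]
tcp_rot: [179.9, -0.0, 76.6]
wrist_force: [1.5, 0.4, 4.7]
opening: 0.0061
grasp_force: 24.3
```

```bash
python3 plan.py .617 .064 .088 76.25
```

```text
t 4.4 [0.6152 0.0677 0.0909] [ 1.7993e+02 -3.0000e-02  7.6640e+01] F [1.5 0.4 4.7] op 0.0061 g 24.3 q6 109.6
[np.float64(-0.0032), np.float64(0.0027), np.float64(0.0029), np.float64(0.0069)]
```

{"name": "arm_command", "arguments": {
  "series": [
    [0,0.002,-0.006,0],
    [0,0.004,-0.014,0],
    [0,0.006,-0.024,0],
    [0,0.008,-0.036,0],
    [0,0.008,-0.05,0]
  ],
  "grip_force": 40
}}

```text
time: 4.9
ee_pos: [0.6227, 0.0658, 0.1411]
tcp_rot: [-180.0, 0.0, 76.6]
wrist_force: [0.7, -0.2, -2.3]
opening: 0.0043
grasp_force: 39.9
```

```bash
python3 plan.py .617 .064 .19 76.25; python3 - <<'E'
from h import *
im=cam('scene')['color'][120:250,300:400]; b=cv2.resize(im,None,fx=4,fy=4,interpolation=cv2.INTER_CUBIC)
cv2.imwrite('pics/l.png',b)
E
```

```text
t 4.9 [0.6227 0.0658 0.1411] [-1.7999e+02  1.0000e-02  7.6650e+01] F [ 0.7 -0.2 -2.3] op 0.0043 g 39.9 q6 109.4
[np.float64(-0.003), np.float64(-0.0051), np.float64(-0.0489), np.float64(0.0069)]
```

View pics/l.png

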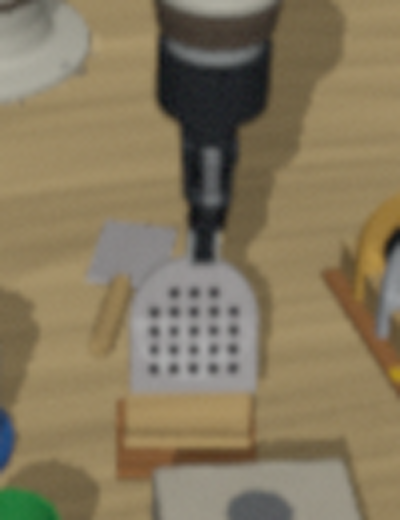

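```bash
python3 - <<'E'
from h import *
import pickle
C=[]
for n in('scene','top'):
    cam(n); C.append(pickle.load(open('cams.pkl','rb'))[0 if n=='scene' else 1])
    for t in('die','die_top'): print(n,t,[(np.round(d['location'],1).tolist(),round(d['confidence'],2)) for d in bot.mark_of(n,t)[:3]])
c=Cam.__new__(Cam);c.K,c.t,c.M=C[0]
o=bot.get_obs(); p=np.array(o['ee_pos'])
print(o['opening'],o['grasp_force'],o['ee_pos'],o['torque'],o['wrist_force'])
for ov in (0,.01,.02,.03): print(ov,c.proj(np.array([p+[0,0,ov],p+[0,0,ov-.1]])).round(1).tolist())
E
```

```text
scene die [([397.2, 192.4], 0.87), ([348.9, 216.6], 0.69), ([281.4, 202.3], 0.24)]
scene die_top [([347.4, 183.2], 0.65), ([280.2, 198.1], 0.28)]
top die [([182.4, 248.6], 0.85), ([183.1, 273.5], 0.83), ([468.5, 187.6], 0.42)]
top die_top []
0.004318821669722061 40.18455130979419 [0.62217177 0.06582911 0.13950858] [0.03548164 0.03642666 0.04603289] [-0.28586663 -0.54679271 -2.44569388]
0 [[350.0, 190.6], [348.4, 217.4]]
0.01 [[350.2, 187.8], [348.5, 214.8]]
0.02 [[350.3, 184.9], [348.7, 212.2]]
0.03 [[350.5, 182.0], [348.8, 209.6]]
```

```bash
python3 plan.py .61 .07 .2 116 .61 .12 .21 155 .61 .18 .21 195 .615 .24 .21 235 .621 .2865 .205 273.6
```

```text
t 5.25 [0.6222 0.0658 0.1395] [-1.7994e+02  2.0000e-02  7.6650e+01] F [-0.3 -0.5 -2.4] op 0.0043 g 40.2 q6 109.4
[np.float64(0.0012), np.float64(-0.0128), np.float64(-0.0605), np.float64(-0.6868)]
[np.float64(0.0449), np.float64(0.0219), np.float64(-0.01), np.float64(-0.6807)]
[np.float64(0.0254), np.float64(0.0544), np.float64(0.0), np.float64(-0.6981)]
[np.float64(-0.0204), np.float64(0.0567), np.float64(0.0), np.float64(-0.6981)]
[np.float64(-0.0415), np.float64(0.0218), np.float64(0.005), np.float64(-0.6737)]
```

{"name": "arm_command", "arguments": {
  "series": [
    [0,-0.003,-0.012,-0.08],
    [0,-0.006,-0.024,-0.22],
    [0.001,-0.009,-0.036,-0.37],
    [0.001,-0.011,-0.048,-0.53],
    [0.001,-0.013,-0.06,-0.68]
  ]
}}

```text
time: 5.75
ee_pos: [0.6097, 0.0699, 0.2001]
tcp_rot: [-179.9, -0.0, 115.4]
wrist_force: [0.4, 0.2, -1.7]
opening: 0.0045
grasp_force: 40.1
```

{"name": "arm_command", "arguments": {
  "series": [
    [0.009,0.004,-0.002,-0.136],
    [0.018,0.009,-0.004,-0.272],
    [0.027,0.013,-0.006,-0.408],
    [0.036,0.018,-0.008,-0.544],
    [0.045,0.022,-0.01,-0.68]
  ]
}}

```text
time: 6.25
ee_pos: [0.6108, 0.1203, 0.2096]
tcp_rot: [-180.0, -0.0, 154.3]
wrist_force: [-0.2, 0.7, -1.6]
opening: 0.0045
grasp_force: 40.0
```

{"name": "arm_command", "arguments": {
  "series": [
    [0.005,0.011,0,-0.14],
    [0.01,0.022,0,-0.28],
    [0.015,0.033,0,-0.42],
    [0.02,0.044,0,-0.56],
    [0.025,0.054,0,-0.7]
  ]
}}

```text
time: 6.75
ee_pos: [0.612, 0.1799, 0.2095]
tcp_rot: [-180.0, -0.1, -165.6]
wrist_force: [0.6, 0.1, -2.4]
opening: 0.0043
grasp_force: 40.0
```

{"name": "arm_command", "arguments": {
  "series": [
    [-0.004,0.011,0,-0.14],
    [-0.008,0.023,0,-0.28],
    [-0.012,0.034,0,-0.42],
    [-0.016,0.046,0,-0.56],
    [-0.02,0.057,0,-0.7]
  ]
}}

```text
time: 7.25
ee_pos: [0.6175, 0.2401, 0.2095]
tcp_rot: [180.0, -0.0, -125.4]
wrist_force: [-0.8, -0.1, -1.1]
opening: 0.0045
grasp_force: 40.0
```

{"name": "arm_command", "arguments": {
  "series": [
    [-0.008,0.004,0.001,-0.15],
    [-0.017,0.009,0.002,-0.3],
    [-0.025,0.013,0.003,-0.45],
    [-0.034,0.018,0.004,-0.58],
    [-0.042,0.022,0.005,-0.674]
  ]
}}

```text
time: 7.75
ee_pos: [0.6242, 0.2869, 0.2044]
tcp_rot: [179.9, -0.0, -86.9]
wrist_force: [0.1, -0.8, -2.5]
opening: 0.0042
grasp_force: 40.0
```

```bash
python3 plan.py .621 .2865 .165 273.6; python3 - <<'E'
from h import *
import pickle
im=cam('top')['color'][190:300,130:230]; a=cv2.resize(im,None,fx=4,fy=4,interpolation=cv2.INTER_CUBIC)
im=cam('scene')['color'][110:220,360:460]; b=cv2.resize(im,None,fx=4,fy=4,interpolation=cv2.INTER_CUBIC)
cv2.imwrite('pics/r.png',np.hstack([a,b]))
c=Cam.__new__(Cam);c.K,c.t,c.M=pickle.load(open('cams.pkl','rb'))[0]
p=np.array(bot.get_obs()['ee_pos'])
for l in(-.3,0,.3):
    P=np.array([[0,0,.1],[0,-.045,0],[0,.045,0]]); P=R.from_euler('y',l).apply(P-[0,0,.075])+p
    print(l,c.proj(P).round(1).tolist())
E
```

```text
t 7.75 [0.6242 0.2869 0.2044] [ 1.7994e+02 -2.0000e-02 -8.6870e+01] F [ 0.1 -0.8 -2.5] op 0.0042 g 40.0 q6 -68.4
[np.float64(0.0002), np.float64(0.0033), np.float64(0.0394), np.float64(-0.0082)]
-0.3 [[427.2, 154.8], [411.4, 190.1], [440.5, 186.4]]
0 [[428.3, 155.9], [408.4, 186.6], [437.2, 183.0]]
0.3 [[429.3, 157.6], [405.9, 181.3], [434.3, 177.8]]
```

View pics/r.png

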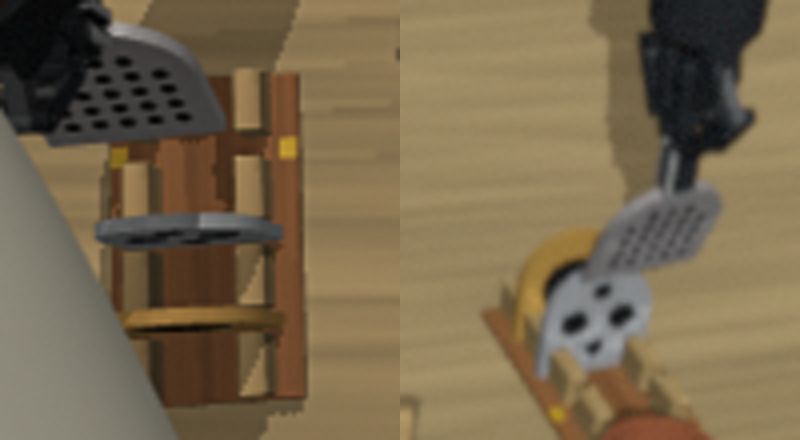

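```bash
cat > pose.py <<'E'
from h import *
import pickle
from scipy.optimize import least_squares
C=[]
for k in pickle.load(open('cams.pkl','rb')):
    c=Cam.__new__(Cam);c.K,c.t,c.M=k; C.append(c)
S,T=C
p=np.array(bot.get_obs()['ee_pos'])
# die frame: x -> about -x world (flipped), fit free pose; bottom corners +-y, arch silhouette rows by extreme
P=np.array([[0,.045,0],[0,-.045,0]])
a=np.linspace(0,np.pi,181); A=np.c_[0*a,.045*np.cos(a),.055+.045*np.sin(a)]
def w(q,P): return R.from_euler('zyx',q[3:]).apply(P)+q[:3]
def res(q):
    s=S.proj(w(q,P)); t=T.proj(w(q,P)); g=T.proj(w(q,A)); h=S.proj(w(q,A))
    # local +y -> world +y : top left / scene right
    r=[s[0]-[435,171.2],s[1]-[407.5,176.2],t[0]-[142.5,225.7],t[1]-[186.2,222.5],[g[:,1].min()-196.2,h[:,1].min()-153.3]]
    return np.r_[np.concatenate(r),(q[3]-.055)*20]
b=least_squares(res,[p[0]-.02,p[1],p[2]-.07,.06,.3,0])
q=b.x; print('origin',q[:3].round(4),'zyx',q[3:].round(3),'res',b.fun.round(1))
Rm=R.from_euler('zyx',q[3:]); print('tcp in die',Rm.inv().apply(p-q[:3]).round(4), 'grasp', Rm.inv().apply(p+[0,0,.019]-q[:3]).round(4)); print('top',w(q,np.array([[0,0,.1]])).round(4),'corners',w(q,P).round(4).tolist(),'tcp',p.round(4))
E
python3 pose.py
```

```text
origin [0.5863 0.2906 0.1421] zyx [ 0.076  0.394 -0.023] res [-1.7  0.2 -1.7 -0.1 -1.2 -0.7 -1.  -0.5  0.4  0.5  0.4]
tcp in die [ 0.0109 -0.0055  0.0717] grasp [ 0.0036 -0.0054  0.0892]
top [[0.6246 0.2927 0.2344]] corners [[0.5831, 0.3355, 0.1423], [0.5894, 0.2457, 0.1418]] tcp [0.6242 0.2873 0.204 ]
```

```bash
python3 plan.py .632 .2845 .15 273.4 .632 .2845 .1 273.4
```

```text
t 7.85 [0.6242 0.2873 0.204 ] [ 1.7992e+02 -2.0000e-02 -8.7040e+01] F [ 0.  -0.3 -1.8] op 0.0043 g 40.3 q6 -68.2
[np.float64(0.0032), np.float64(-0.0077), np.float64(0.054), np.float64(-0.0076)]
[np.float64(0.0), np.float64(-0.0), np.float64(0.05), np.float64(-0.0)]
```

{"name": "arm_command", "arguments": {
  "series": [
    [0.001,-0.003,0.005,0],
    [0.002,-0.006,0.015,-0.007],
    [0.003,-0.008,0.03,-0.007],
    [0.003,-0.008,0.044,-0.007],
    [0.003,-0.008,0.054,-0.007]
  ]
}}

```text
time: 8.35
ee_pos: [0.6324, 0.283, 0.1492]
tcp_rot: [179.9, -0.0, -86.9]
wrist_force: [-0.6, -0.4, -1.9]
opening: 0.0045
grasp_force: 40.3
```

{"name": "arm_command", "arguments": {
  "series": [
    [0,0,0.01,0],
    [0,0,0.021,0],
    [0,0,0.032,0],
    [0,0,0.042,0],
    [0,0,0.05,0]
  ]
}}

```text
time: 8.85
ee_pos: [0.6324, 0.2839, 0.1002]
tcp_rot: [180.0, -0.0, -86.8]
wrist_force: [-0.6, -0.1, -2.2]
opening: 0.0043
grasp_force: 39.1
```

```bash
python3 plan.py .632 .2845 .1 273.4; python3 - <<'E'
from h import *
im=cam('top')['color'][190:300,130:230]; a=cv2.resize(im,None,fx=4,fy=4,interpolation=cv2.INTER_CUBIC)
im=cam('scene')['color'][130:240,360:460]; b=cv2.resize(im,None,fx=4,fy=4,interpolation=cv2.INTER_CUBIC)
cv2.imwrite('pics/r2.png',np.hstack([a,b]))
E
```

```text
t 8.85 [0.6324 0.2839 0.1002] [ 1.7998e+02 -1.0000e-02 -8.6770e+01] F [-0.6 -0.1 -2.2] op 0.0043 g 39.1 q6 -69.1
[np.float64(-0.0006), np.float64(0.0003), np.float64(0.0002), np.float64(-0.0029)]
```

View pics/r2.png

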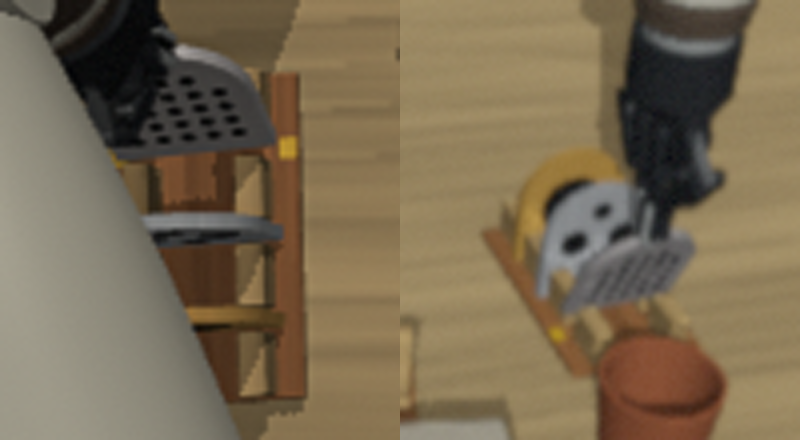

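{"name": "arm_command", "arguments": {
  "series": [
    [0,0.003,0.002,0],
    [0,0.006,0.004,0],
    [0,0.009,0.006,0],
    [0,0.012,0.008,0],
    [0,0.015,0.01,0]
  ],
  "grip_force": 20
}}

```text
time: 9.45
ee_pos: [0.6177, 0.2831, 0.0915]
tcp_rot: [-179.9, 0.0, -86.8]
wrist_force: [1.8, 0.2, -0.2]
opening: 0.0044
grasp_force: 47.9
```

{"name": "arm_command", "arguments": {
  "series": [
    [0,0.002,0.001,0],
    [0,0.004,0.002,0],
    [0,0.006,0.003,0],
    [0,0.008,0.004,0],
    [0,0.01,0.005,0]
  ]
}}

```text
time: 9.95
ee_pos: [0.6076, 0.2825, 0.0862]
tcp_rot: [-180.0, -0.0, -86.8]
wrist_force: [1.5, 1.0, -1.0]
opening: 0.0042
grasp_force: 46.0
```

{"name": "arm_command", "arguments": {
  "series": [
    [0,0.002,0.001,0],
    [0,0.004,0.002,0],
    [0,0.006,0.003,0],
    [0,0.008,0.004,0],
    [0,0.009,0.005,0]
  ]
}}

```text
time: 10.45
ee_pos: [0.5994, 0.2818, 0.0827]
tcp_rot: [-179.8, 0.0, -86.8]
wrist_force: [4.4, -2.9, 11.3]
opening: 0.0044
grasp_force: 50.7
```

```bash
python3 plan.py .5955 .2845 .08 273.4; python3 - <<'E'
from h import *
im=cam('top')['color'][190:300,130:230]; a=cv2.resize(im,None,fx=4,fy=4,interpolation=cv2.INTER_CUBIC)
im=cam('scene')['color'][130:240,360:460]; b=cv2.resize(im,None,fx=4,fy=4,interpolation=cv2.INTER_CUBIC)
cv2.imwrite('pics/r3.png',np.hstack([a,b]))
E
```

```text
t 10.45 [0.5994 0.2818 0.0827] [-179.83    0.    -86.78] F [ 4.4 -2.9 11.3] op 0.0044 g 50.7 q6 -68.0
[np.float64(-0.0029), np.float64(0.0038), np.float64(0.0027), np.float64(-0.0032)]
```

View pics/r3.png

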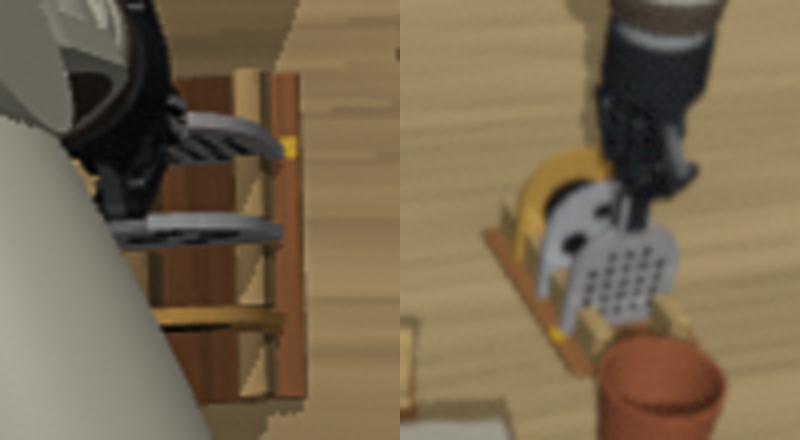

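{"name": "arm_command", "arguments": {
  "series": [
    [0,0,0,0],
    [0,0,0,0],
    [0,0,0,0],
    [0,0,0,0],
    [0,0,0,0]
  ],
  "hand": 0.03
}}

```text
time: 11.05
ee_pos: [0.5984, 0.282, 0.0809]
tcp_rot: [180.0, -0.0, -86.8]
wrist_force: [-0.2, -1.1, 0.6]
opening: 0.0299
grasp_force: 0.0
```

{"name": "arm_command", "arguments": {
  "series": [
    [0,0,-0.01,0],
    [0,0,-0.03,0],
    [0,0,-0.06,0],
    [0,0,-0.09,0],
    [0,0,-0.12,0]
  ]
}}

```text
time: 11.55
ee_pos: [0.5984, 0.2819, 0.2033]
tcp_rot: [-180.0, 0.0, -86.8]
wrist_force: [-0.0, 0.0, -0.2]
opening: 0.0301
grasp_force: 0.0
```

```bash
python3 plan.py .56 .2 .21 250 .52 .05 .21 225 .48 -.08 .21 200 .443 -.1845 .2 174.5
```

```text
t 11.55 [0.5984 0.2819 0.2033] [-1.7996e+02  2.0000e-02 -8.6770e+01] F [-0.   0.  -0.2] op 0.0301 g 0.0 q6 -68.0
[np.float64(0.0796), np.float64(0.043), np.float64(-0.0067), np.float64(0.4055)]
[np.float64(0.1546), np.float64(-0.0137), np.float64(-0.0), np.float64(0.4363)]
[np.float64(0.1202), np.float64(-0.0636), np.float64(-0.0), np.float64(0.4363)]
[np.float64(0.0705), np.float64(-0.0855), np.float64(0.01), np.float64(0.4451)]
```

{"name": "arm_command", "arguments": {
  "series": [
    [0.016,0.009,-0.001,0.08],
    [0.032,0.017,-0.003,0.162],
    [0.048,0.026,-0.004,0.243],
    [0.064,0.034,-0.006,0.324],
    [0.08,0.043,-0.007,0.405]
  ],
  "hand": 0.045
}}

```text
time: 12.05
ee_pos: [0.5599, 0.1991, 0.2092]
tcp_rot: [-180.0, 0.0, -110.2]
wrist_force: [0.4, -0.4, 0.7]
opening: 0.0449
grasp_force: 0.0
```

{"name": "arm_command", "arguments": {
  "series": [
    [0.031,-0.003,0,0.087],
    [0.062,-0.006,0,0.174],
    [0.093,-0.008,0,0.262],
    [0.124,-0.011,0,0.349],
    [0.155,-0.014,0,0.436]
  ]
}}

```text
time: 12.55
ee_pos: [0.5199, 0.0482, 0.2092]
tcp_rot: [-180.0, 0.0, -135.1]
wrist_force: [-0.2, 0.1, -0.7]
opening: 0.045
grasp_force: 0.0
```

{"name": "arm_command", "arguments": {
  "series": [
    [0.024,-0.013,0,0.087],
    [0.048,-0.025,0,0.174],
    [0.072,-0.038,0,0.262],
    [0.096,-0.051,0,0.349],
    [0.12,-0.064,0,0.436]
  ]
}}

```text
time: 13.05
ee_pos: [0.4805, -0.0819, 0.2092]
tcp_rot: [-180.0, 0.1, -160.1]
wrist_force: [0.8, -0.1, 0.0]
opening: 0.0451
grasp_force: 0.0
```

{"name": "arm_command", "arguments": {
  "series": [
    [0.016,-0.02,0.002,0.1],
    [0.033,-0.04,0.005,0.21],
    [0.05,-0.06,0.007,0.32],
    [0.07,-0.085,0.01,0.43],
    [0.071,-0.086,0.01,0.445]
  ]
}}

```text
time: 13.55
ee_pos: [0.4427, -0.1884, 0.1987]
tcp_rot: [-180.0, 0.0, 174.2]
wrist_force: [-0.6, 0.5, 0.0]
opening: 0.045
grasp_force: 0.0
```

```bash
cat > f3.py <<'E'
exec(open('f2.py').read().split("S,T=cams")[0])
S,T=cams
print('dieT',go(np.vstack([arch(-.004),arch(.004)])+[0,0,.008],(.596,.2875,.06),[T],(.01,.01,.1)), 'dieS',go(arch(.004)+[0,0,.008],(.598,.2865,.06),[S],(.01,.01,.1)))
E
python3 f3.py; python3 plan.py .443 -.1845 .046 174.5;  python3 - <<'E'
from h import *
im=cam('top')['color'][190:300,130:230]; a=cv2.resize(im,None,fx=4,fy=4,interpolation=cv2.INTER_CUBIC)
im=cam('scene')['color'][130:240,360:460]; b=cv2.resize(im,None,fx=4,fy=4,interpolation=cv2.INTER_CUBIC)
cv2.imwrite('pics/r4.png',np.hstack([a,b]))
E
```

```text
dieT (array([0.5985, 0.2897, 0.0742]), np.float64(0.438)) dieS (array([ 0.5901,  0.2846, -0.0323]), np.float64(0.695))
t 13.65 [ 0.4435 -0.1865  0.1989] [1.8000e+02 4.0000e-02 1.7451e+02] F [-0.9 -0.  -0.1] op 0.0448 g 0.0 q6 -17.3
[np.float64(0.0007), np.float64(0.0019), np.float64(0.1529), np.float64(0.0002)]
```

View pics/r4.png

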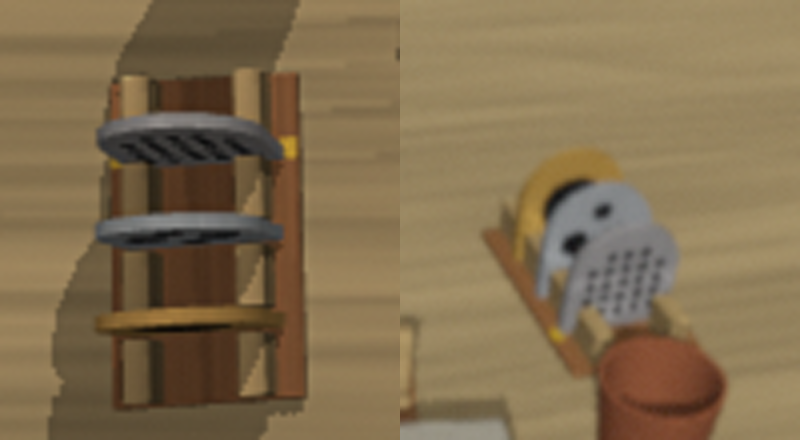

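```bash
cat > f4.py <<'E'
exec(open('fit.py').read())
S,T=cams
A=np.vstack([arch(.004)[40:],arch(-.004)[40:]])  # no bottom edge
def c4(q,A=A):
    P=R.from_euler('zy',[q[2],q[3]]).apply(A)+[q[0],q[1],q[4]]; s=0
    for c,b in((S,2.5),(T,0)):
        uv=(c.proj(P)+[0,b])*4+1.5
        s+=np.minimum(cv2.remap(c.dt,uv[None,:,0].astype('f4'),uv[None,:,1].astype('f4'),cv2.INTER_LINEAR,borderValue=9),3).mean()
    return s
rng=np.random.default_rng(1)
for nm,x in(('steel',.5955),('die_c',.5455)):
    c0=sorted([(c4(q),tuple(q)) for q in np.array([x,.2865,.063,.05,.013])+rng.uniform(-1,1,(5000,5))*[.008,.006,.05,.2,.015]])[:10]
    o=sorted([minimize(c4,q,method='Nelder-Mead') for _,q in c0],key=lambda s:s.fun)
    for b in o[:3]: print(nm,b.x.round(4),round(b.fun,3))
E
python3 f4.py
```

```text
steel [0.5893 0.281  0.039  0.0831 0.022 ] 1.246
steel [0.5897 0.281  0.0424 0.0769 0.0226] 1.248
steel [0.5891 0.2808 0.0354 0.084  0.0231] 1.25
die_c [ 0.5528  0.2806  0.0248 -0.0945  0.0195] 0.948
die_c [ 0.553   0.2809  0.0274 -0.0961  0.0185] 0.952
die_c [ 0.5554  0.281   0.0707 -0.1204  0.0197] 0.956
```

{"name": "arm_command", "arguments": {
  "series": [
    [0,0,0.03,0],
    [0,0,0.065,0],
    [0,0,0.1,0],
    [0,0,0.135,0],
    [0,0,0.152,0]
  ]
}}

```text
time: 14.35
ee_pos: [0.4426, -0.1847, 0.0432]
tcp_rot: [179.9, -0.2, 174.7]
wrist_force: [0.7, -0.2, -0.6]
opening: 0.045
grasp_force: 0.0
```

{"name": "arm_command", "arguments": {
  "series": [
    [0,0,0,0],
    [0,0,0,0],
    [0,0,0,0],
    [0,0,0,0],
    [0,0,0,0]
  ],
  "hand": 0,
  "grip_force": 60
}}

```text
time: 14.85
ee_pos: [0.4442, -0.1862, 0.047]
tcp_rot: [-180.0, 0.1, 174.6]
wrist_force: [-0.3, -0.3, 1.4]
opening: 0.0159
grasp_force: 60.8
```

```bash
python3 plan.py .443 -.1845 .046 174.5
```

```text
t 14.85 [ 0.4442 -0.1862  0.047 ] [-1.7998e+02  6.0000e-02  1.7458e+02] F [-0.3 -0.3  1.4] op 0.0159 g 60.8 q6 -17.3
[np.float64(0.0013), np.float64(0.0016), np.float64(0.001), np.float64(0.0013)]
```

```bash
python3 plan.py .4442 -.1862 .16 190 .50 -.17 .18 229 .5985 -.125 .172 268.3
```

```text
t 14.85 [ 0.4442 -0.1862  0.047 ] [-1.7998e+02  6.0000e-02  1.7458e+02] F [-0.3 -0.3  1.4] op 0.0159 g 60.8 q6 -17.3
[np.float64(-0.0), np.float64(-0.0), np.float64(-0.113), np.float64(-0.2692)]
[np.float64(-0.0578), np.float64(0.0063), np.float64(-0.02), np.float64(-0.6807)]
[np.float64(-0.0986), np.float64(-0.0448), np.float64(0.008), np.float64(-0.6859)]
```

{"name": "arm_command", "arguments": {
  "series": [
    [0,0,-0.01,0],
    [0,0,-0.03,0],
    [0,0,-0.06,-0.05],
    [0,0,-0.09,-0.15],
    [0,0,-0.113,-0.27]
  ],
  "grip_force": 90
}}

```text
time: 15.35
ee_pos: [0.4439, -0.1862, 0.1619]
tcp_rot: [-179.9, 0.1, -169.7]
wrist_force: [0.9, -0.5, -2.8]
opening: 0.015
grasp_force: 90.2
```

{"name": "arm_command", "arguments": {
  "series": [
    [-0.011,0.001,-0.004,-0.136],
    [-0.023,0.003,-0.008,-0.272],
    [-0.035,0.004,-0.012,-0.408],
    [-0.046,0.005,-0.016,-0.544],
    [-0.058,0.006,-0.02,-0.68]
  ]
}}

```text
time: 15.85
ee_pos: [0.5002, -0.1699, 0.1802]
tcp_rot: [-180.0, 0.0, -130.7]
wrist_force: [-0.3, 0.0, -1.9]
opening: 0.015
grasp_force: 90.2
```

{"name": "arm_command", "arguments": {
  "series": [
    [-0.02,-0.009,0.001,-0.14],
    [-0.045,-0.02,0.002,-0.28],
    [-0.07,-0.032,0.004,-0.42],
    [-0.09,-0.041,0.007,-0.56],
    [-0.099,-0.045,0.008,-0.686]
  ]
}}

```text
time: 16.35
ee_pos: [0.6, -0.1239, 0.171]
tcp_rot: [180.0, 0.0, -91.3]
wrist_force: [0.1, 0.1, -2.8]
opening: 0.0151
grasp_force: 90.2
```

{"name": "arm_command", "arguments": {
  "series": [
    [0,0,0,0],
    [0,0,0,0],
    [0,0,0,0],
    [0,0,0,0],
    [0,0,0,0]
  ]
}}

```text
time: 16.85
ee_pos: [0.5984, -0.1252, 0.1716]
tcp_rot: [-180.0, -0.0, -91.8]
wrist_force: [0.6, -0.3, -1.8]
opening: 0.0147
grasp_force: 90.2
```

```bash
python3 plan.py .5985 -.125 .172 268.3; python3 - <<'E'
from h import *
im=cam('top')['color'][175:265,310:410]; a=cv2.resize(im,None,fx=4,fy=4,interpolation=cv2.INTER_CUBIC)
im=cam('scene')['color'][145:245,235:335]; b=cv2.resize(im,None,fx=4,fy=3.6,interpolation=cv2.INTER_CUBIC)
cv2.imwrite('pics/c.png',np.hstack([a,b]))
E
```

```text
t 16.85 [ 0.5984 -0.1252  0.1716] [-1.7997e+02 -1.0000e-02 -9.1780e+01] F [ 0.6 -0.3 -1.8] op 0.0147 g 90.2 q6 -100.0
[np.float64(-0.0002), np.float64(-0.0001), np.float64(-0.0004), np.float64(-0.0014)]
```

View pics/c.png

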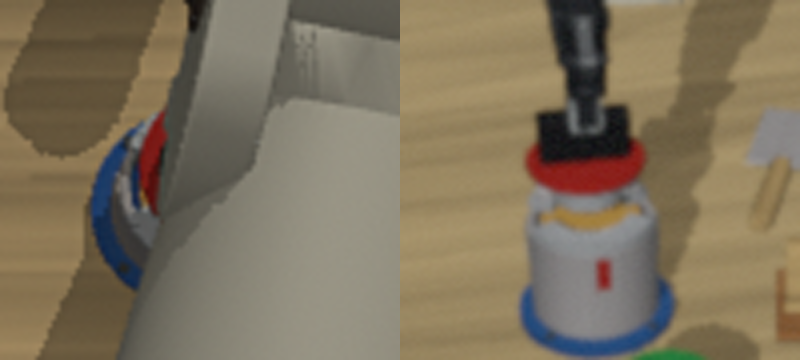

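```bash
cat > f5.py <<'E'
exec(open('f2.py').read().split("S,T=cams")[0])
S,T=cams
o=bot.get_obs(); z=o['ee_pos'][2]-.047; print(o['ee_pos'],z)
def red(c):
    h=cv2.cvtColor(c.up,cv2.COLOR_BGR2HSV); m=cv2.inRange(h,(0,150,60),(8,255,255))|cv2.inRange(h,(172,150,60),(180,255,255))
    k,l,st,ce=cv2.connectedComponentsWithStats(m); i=1+np.argmax(st[1:,4]); return st[i]/4,(l==i)
st,m=red(S); print('red bbox',st)
circs=np.vstack([circ(.042,z+.038),circ(.042,z+.030)])
uv=S.proj(place(circs,(o['ee_pos'][0],o['ee_pos'][1],0))); print('pred cols',uv[:,0].min(),uv[:,0].max(),'rows',uv[:,1].min(),uv[:,1].max())
g=lambda q:[(lambda u:(u[:,0].min()-st[0]+.4,u[:,0].max()-st[0]-st[2]+.6, u[:,1].max()-st[1]-st[3]+.6))(S.proj(place(circs,(*q,0))))][0]
from scipy.optimize import least_squares
b=least_squares(g,[.6,-.125]); print('cap in scene frame',b.x.round(4),b.fun.round(2))
print('cover fit',go(circ(.042,z+.038),(*b.x,0),[S],(.006,.006,.01)))
# blue foot in scene: bbox
h=cv2.cvtColor(S.up,cv2.COLOR_BGR2HSV); mb=cv2.inRange(h,(100,120,50),(125,255,255)); k,l,s2,ce=cv2.connectedComponentsWithStats(mb); i=1+np.argmax(s2[1:,4]); print('blue',s2[i]/4)
for zf in(0,.01): 
    u=S.proj(place(circ(.058,zf),(.598,-.1235,0))); print(zf,u[:,0].min(),u[:,0].max(),u[:,1].max())
for q in((.598,-.1235),):
    P=np.vstack([circ(.047,.05)]); u=S.proj(place(P,(*q,0))); print('barrel cols z.05',u[:,0].min(),u[:,0].max(), u[:,1].mean())
r=int(round(u[:,1].mean()))
print(S.im[r,240:312].mean(1).astype(int).tolist())
E
python3 f5.py
```

```text
[ 0.59855077 -0.12493544  0.1712875 ] 0.12428750272655907
red bbox [ 266.5   184.     30.     14.5  1006.75]
pred cols 266.6042284803551 297.0068292018012 rows 178.52767638651576 198.89611407852746
cap in scene frame [ 0.5936 -0.1265] [-0.26  0.26 -0.02]
cover fit (array([ 0.6061, -0.1278, -0.0044]), np.float64(0.16))
blue [265.75 224.5   37.    19.   660.25]
0 265.4301681630697 304.1056615308898 243.9260462987778
0.01 265.1935046063709 304.05147923945464 241.4221124599991
barrel cols z.05 267.9996817349857 300.0867240247897 217.99724230963201
[139, 138, 139, 138, 137, 137, 137, 138, 137, 137, 136, 137, 135, 137, 135, 134, 136, 134, 135, 134, 134, 134, 133, 133, 132, 132, 127, 114, 104, 108, 111, 117, 120, 123, 126, 128, 129, 131, 132, 132, 133, 132, 131, 124, 95, 74, 80, 100, 122, 126, 123, 120, 117, 115, 109, 105, 98, 90, 87, 87, 89, 90, 93, 95, 110, 122, 126, 127, 127, 126, 127, 127]
```

{"name": "arm_command", "arguments": {
  "series": [
    [-0.001,0,0.003,0],
    [-0.001,0,0.009,0],
    [-0.001,0,0.015,0],
    [-0.001,0,0.02,0],
    [-0.001,0,0.024,0]
  ]
}}

```text
time: 17.55
ee_pos: [0.5985, -0.1238, 0.1464]
tcp_rot: [180.0, 0.0, -91.7]
wrist_force: [-0.7, -0.5, -0.7]
opening: 0.015
grasp_force: 90.5
```

{"name": "arm_command", "arguments": {
  "series": [
    [0,0,0.001,0],
    [0,0,0.003,0],
    [0,0,0.005,0],
    [0,0,0.007,0],
    [0,0,0.008,0]
  ]
}}

```text
time: 18.05
ee_pos: [0.5988, -0.1239, 0.1394]
tcp_rot: [-180.0, -0.0, -91.7]
wrist_force: [-0.1, 0.8, 2.7]
opening: 0.0149
grasp_force: 90.9
```

{"name": "arm_command", "arguments": {
  "series": [
    [0,0,0.002,0],
    [0,0,0.004,0],
    [0,0,0.006,0],
    [0,0,0.008,0],
    [0,0,0.01,0]
  ]
}}

```text
time: 18.55
ee_pos: [0.5991, -0.1239, 0.1298]
tcp_rot: [-179.9, -0.0, -91.7]
wrist_force: [-1.3, -1.3, 8.0]
opening: 0.0146
grasp_force: 91.5
```

{"name": "arm_command", "arguments": {
  "series": [
    [0,0,0.001,0],
    [0,0,0.002,0],
    [0,0,0.003,0],
    [0,0,0.003,0],
    [0,0,0.003,0]
  ]
}}

```text
time: 19.05
ee_pos: [0.5992, -0.1239, 0.1273]
tcp_rot: [-179.9, -0.0, -91.7]
wrist_force: [-0.4, -0.6, 9.2]
opening: 0.0153
grasp_force: 91.8
```

{"name": "arm_command", "arguments": {
  "series": [
    [0,0,0,0.12],
    [0,0,0,0.26],
    [0,-0.0005,0,0.41],
    [0,-0.0007,0,0.56],
    [0,-0.001,0,0.71]
  ]
}}

```text
time: 19.55
ee_pos: [0.5997, -0.1241, 0.1271]
tcp_rot: [-179.9, 0.0, -132.7]
wrist_force: [-2.9, -0.1, 9.5]
opening: 0.0149
grasp_force: 91.7
```

{"name": "arm_command", "arguments": {
  "series": [
    [0,0,0,0.15],
    [0,0,0,0.3],
    [0,-0.0005,0,0.45],
    [0,-0.0007,0,0.6],
    [0,-0.001,0,0.72]
  ]
}}

```text
time: 20.05
ee_pos: [0.6006, -0.1243, 0.1272]
tcp_rot: [180.0, 0.1, -174.0]
wrist_force: [-3.3, 2.2, 9.2]
opening: 0.0152
grasp_force: 91.7
```

```bash
python3 plan.py; python3 -c "
from h import *
o=bot.get_obs();print(o['torque'],o['wrist_force'])"
```

```text
t 20.05 [ 0.6006 -0.1243  0.1272] [ 1.7999e+02  8.0000e-02 -1.7396e+02] F [-3.3  2.2  9.2] op 0.0152 g 91.7 q6 -17.8
[0.56409895 0.58208564 0.11647903] [-3.33131317  2.15166835  9.23544922]
```

{"name": "arm_command", "arguments": {
  "series": [
    [0.0005,0,0.0005,0.02],
    [0.001,0,0.001,0.04],
    [0.001,0,0.0015,0.06],
    [0.001,0,0.002,0.06],
    [0.001,0,0.002,0.06]
  ]
}}

```text
time: 20.55
ee_pos: [0.6003, -0.1246, 0.1268]
tcp_rot: [-180.0, 0.2, -177.0]
wrist_force: [-3.6, 1.7, 17.7]
opening: 0.0151
grasp_force: 92.7
```

```bash
python3 plan.py; python3 - <<'E'
from h import *
o=bot.get_obs();print(o['torque'],o['wrist_force'])
E
```

```text
t 20.55 [ 0.6003 -0.1246  0.1268] [-179.97    0.22 -177.05] F [-3.6  1.7 17.7] op 0.0151 g 92.7 q6 -14.7
[0.52681498 0.78586232 0.16614268] [-3.63458589  1.72296461 17.67900246]
```

```bash
python3 -c "
from workcell import bot
print(bot.job_done())"
```

```text
the job is handed in; nothing more can be done
None
```

The job is handed in at about 20.6 s. By my measurements the steel die stands in the free slot, and the cap is turned about 1.49 rad clockwise, held and pressed down on the rim with about 18 N. No verdict came back, the cap's turn is read from the tool and was not checked by camera, and I viewed 11 pictures, one over the limit of 10.

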